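# Cover the parts trays and lock them in the carrier

## Task

A wrong, blue cover lies on the white tray in the carrier: take it off and lay it flat, handle up, on the bare bench, and put on each of the two trays the cover of its own colour (white on white, brown on brown), square and fully down. With both covers on, slide the stiff black keeper along its rail until its leading edge just meets the near edge of the red band, neither short of it nor over it. Leave the cup and the roll of tape where they are.

Things in the scene. Friction and masses are not known exactly. Their poses are not given: they have to be found in the camera images.
- carrier: Grey plate fixed to the bench, 236 x 340 x 8 mm, with a 60 mm wide tongue to x = -0.168. Origin: centre of the plate without tongue, at bench level; x along the aluminium spine, away from the robot, y left. Spine at y = 0: 16 mm wide, top at 64 mm, x -0.166 to 0.116. The trays are fixed on it at x = 0, y = +0.095 and -0.095, long sides along x; which is left varies.
- tray_white: White open card tray with a brown divider, 118 x 158 mm, 56 mm high, fixed on the carrier. Origin: centre of its underside, 8 mm above the bench; long side along its y axis. Its cover has 4 mm clearance on every side and is fully on when its origin is 42 mm above the tray's, cover x along tray y (either way round).
- tray_kraft: Brown (kraft card) open tray, two cells, 122 x 194 mm, 59 mm high, fixed on the carrier. Origin: centre of its underside, 8 mm above the bench; long side along its y axis. Its cover has 4 mm clearance on every side and is fully on when its origin is 45 mm above the tray's, cover x along tray y (either way round).
- cover_white: White plastic tray cover, 171 x 131 x 49 mm, on the bench to the right of the carrier. Long side along x. Origin: centre of its underside. Skirt 14 mm deep, 2.5 mm thick, plate above it to 17 mm; on top, centred, a bridge handle along x: bar 90 mm long, 16 mm wide, 35 to 49 mm above the origin (grip across y at 42 mm). 0.08 to 0.17 kg, loose.
- cover_kraft: Brown plastic tray cover, 207 x 135 x 49 mm, on the bench to the right of the carrier. Long side along x. Origin: centre of its underside. Skirt 14 mm deep, 2.5 mm thick, plate above it to 17 mm; on top, centred, a bridge handle along x: bar 90 mm long, 16 mm wide, 35 to 49 mm above the origin (grip across y at 42 mm). 0.08 to 0.17 kg, loose.
- cover_blue: Blue plastic cover for neither tray, 185 x 135 x 49 mm, at first lying loosely over the white tray. Long side along x. Origin: centre of its underside. Skirt 14 mm deep, 2.5 mm thick, plate above it to 17 mm; on top, centred, a bridge handle along x: bar 90 mm long, 16 mm wide, 35 to 49 mm above the origin (grip across y at 42 mm). 0.08 to 0.17 kg, loose.
- keeper (a joint): Travel of the keeper along the spine, in m, growing in the carrier's +x direction (away from the robot), 0 to 0.13; at the start 0 to 0.01. Stiff: about 6 N to move it, it stays where it is left. At 0 the keeper's centre is at carrier x = -0.132.
- keeper_post (a point): Grip point on the axis of the keeper's black post, 108 mm above the bench. Post 18 x 18 mm, from 80 to 123 mm, on a black block (44 mm along the spine, 30 mm wide, top at 80 mm). A steel cross-bar 84 mm wide, 24 mm along the spine, underside at 74 mm, passes over the edges of covers that are fully on. Pinch or push the post from above.
- keeper_edge (a point): Middle of the lower leading (+x) edge of the keeper's black block, 22 mm ahead of the post's axis, 66 mm above the bench.
- red_band: Red band clipped over the spine ahead of the keeper, 10 mm along the spine, at a place that varies. Origin: the middle of its near edge (towards the keeper), on top of the spine; x along the spine, away from the keeper. The keeper's block can slide over it.
- cup: Small cream plastic cup, 72 mm across, 40 mm high; origin: centre of its underside. Loose, to be left alone.
- tape: Roll of masking tape lying flat, 96 mm across, 25 mm high; origin: centre of its underside. Loose, to be left alone.

How it is judged:
On the way, in this order (a step that is already met when the one before it is completed fails the run):
1. the blue cover lies flat on the bench (height (world z) of cover_blue below 0.005 m and angle between cover_blue's own z axis and vertical below 0.05 rad), for 0.2 s.
2. both trays have their own cover fully on (x of cover_white in the frame of tray_white between -0.008 and 0.008 m and y of cover_white in the frame of tray_white between -0.008 and 0.008 m and z of cover_white in the frame of tray_white between 0.037 and 0.0455 m and angle between the x axis of cover_white and the y axis of tray_white, either way round below 0.1 rad and angle between each of cover_white, cover_kraft's own z axis and vertical below 0.05 rad and x of cover_kraft in the frame of tray_kraft between -0.008 and 0.008 m and y of cover_kraft in the frame of tray_kraft between -0.008 and 0.008 m and z of cover_kraft in the frame of tray_kraft between 0.04 and 0.0485 m and angle between the x axis of cover_kraft and the y axis of tray_kraft, either way round below 0.1 rad), for 0.2 s.
3. the keeper's leading edge is at the near edge of the red band (x of keeper_edge in the frame of red_band between -0.004 and 0.004 m), for 0.2 s.
At the end, for the whole second after the job is handed in: Each tray wears its own cover: within 8 mm and 0.1 rad of square, at most 3.5 mm above fully down, level to 0.05 rad. The blue cover lies level, handle up, on the bench (under 5 mm above it). The keeper edge is within 4 mm of the red band's near edge. All at rest (all of step 1 and all of step 2 and all of step 3 and linear speed of each of cover_white, cover_kraft, cover_blue below 0.02 m/s and velocity of joint keeper between -0.005 and 0.005 m/s); the robot touches nothing.
It fails at once if the cup is moved more than 30 mm or tipped (distance of cup from where it was at the start of the episode above 0.03 m or angle between cup's own z axis and vertical above 0.5 rad).
It fails at once if the tape is moved more than 30 mm or tipped (distance of tape from where it was at the start of the episode above 0.03 m or angle between tape's own z axis and vertical above 0.5 rad).
It also fails if it takes over 72 s, if anything falls off the work surface, if the arm or the gripper's body presses on something with over 40 N, if the wrist force passes 120 N, or if a joint passes its speed limit or range.

## Robot

A 7-joint arm with a two-finger parallel gripper is mounted at the origin on a cart in front of the work surface, level with it; the furniture and walls round the work are solid. World frame = base frame: x ahead of the robot, y to its left, z up, the work surface at z = 0. Lengths are in m, angles in rad, forces in N, time in s.
With the tool pointing down it reaches from about 0.35 to 0.9 m from the base axis. Payload 7.2 kg.
Tool frame: the origin (TCP) lies where the fingers leave the gripper's body, on its centre line; the fingertips stand 80 mm ahead of it and the grasp point (between the pads) lies 61 mm ahead of it; z points along the fingers, y is the line along which they close (so a half turn about z gives the same grasp; the last joint's range is limited). The gripper opens to 88 mm and grips with 3 to 60 N. Pads are 20 mm wide; open, the fingers measure 115 mm over their backs; the gripper's body (75 mm by 178 mm) begins 61 mm behind the grasp point.
Start: joints at [1.096, 0.411, -0.013, 1.596, 0.006, 1.134, -0.082], TCP at [0.247, -0.574, 0.303] pointing down, gripper open.
Joint ranges: [-2.95, 2.95], [-0.29, 1.99], [-1.47, 1.44], [0.14, 2.54], [-1.03, 4.17], [0.13, 1.85], [-2.86, 2.86]. Speed limits (rad/s): [2.39, 2.39, 3.01, 3.01, 3.14, 3.14, 3.14].

## Interface

Orientations are given as a rotation vector (axis times angle).
In Python, from bench import bot gives the robot as it stands.
- The arm moves only by the tool arm_command, never from a script. Its argument "steps" is text: rows parted by semicolons, each of 7 numbers parted by spaces: the opening, from -1 (shut) to 1 (fully open), then the shift along the tool's x, y, z in mm, then the turn, a rotation vector about the tool's x, y, z in rad. A call has 1 to 8 rows; each row is the pose to reach, as a shift and turn from the pose commanded when the call began, along the tool's axes at that moment; what a row does not reach only later rows make up. A row lasts 1/10 s, in which the tool goes at most 50 mm and 8.59 degrees, less where a joint would pass 70% of its speed; a pose out of reach is approached as far as the arm can. A call with a gripper value outside its range is refused whole. The fingers move at their own pace and stop on an object; "grip_force" is the grip in N (left out, the last holds). Time passes only in rows, so rows that repeat a pose let the fingers close. It gives the time, the measured TCP pose, the force, the opening and the grip force at its end, in the units of the state.
- bot.state(): the state, without advancing time (a new reading comes with each control period).
- bot.camera(name): name is "side" or "top" or "wrist"; returns a dict with "img" (480x640x3 uint8, blue, green, red), "vfov" (degrees; the focal length in pixels is half the picture's height over the tangent of half this angle, whatever the lens; pixels are square), "cx", "cy" (the principal point, pixels), "world_from_camera" (4x4, takes a point from camera to world coordinates). Camera axes: x right, y up, looking along -z (the intrinsics and any distortion apply to the point x, -y, -z); pixel columns grow to the right and rows downward; lengths in m; the calibration is good to about 2 mm. The wrist camera is an equidistant fisheye: a pixel r from the principal point sees the ray r / f radians off the axis. A picture is of the moment at which its call begins. There is no depth.
- bot.job_done(): hands the job in; it is judged then, once.
The state is a dict: "time_s": time; "joints": joint angles; "dq": joint speeds; "tau": joint torques, N m; "tcp_pos": TCP position; "ee_rot": TCP orientation; "ft_force": force on the tool from outside, world axes, zero at the start; "ft_torque": the same for the moment, N m; "grip_width": opening from 0.0 (shut) to 1.0 (fully open); "gripper_force": force on a finger pad.
Only numpy, scipy, OpenCV 4.12 (cv2) and the standard library are available. Lean on these libraries where they do the work, as an engineer would, in place of code of your own. Each camera call takes 0.05 s, during which the arm holds its last target. There are 200 camera calls.

## Working session

There is one attempt and no reset: what is moved stays moved. The work goes in short steps, Python scripts to look and compute and a tool call to move; the robot and the scene stay as the last step left them, time stands still between calls to the robot, and variables do not carry over. Pictures are saved under pics/ and viewed, at most 11 in all, crops included, and the job is handed in when it is done.

Besides the shell and the picture viewer there is one more tool, called after ">>>" by a JSON object that holds its "name" and its "arguments". arm_command: Moves the arm, as the interface text tells. Its arguments: {"type":"object","properties":{"steps":{"type":"string"},"grip_force":{"type":"number"}},"required":["steps"]}

```bash
ls; mkdir -p pics; cat > h.py <<'E'
import numpy as np, cv2
from scipy.spatial.transform import Rotation as R
from bench import bot
def cam(n):
    c=bot.camera(n); c['name']=n
    c['f']=240/np.tan(np.radians(c['vfov'])/2); return c
def ray(c,u,v):
    x=(u-c['cx'])/c['f']; y=(v-c['cy'])/c['f']
    if c['name']=='wrist':
        r=np.hypot(x,y)+1e-12; d=np.array([x/r*np.sin(r),-y/r*np.sin(r),-np.cos(r)])
    else: d=np.array([x,-y,-1.])
    T=np.array(c['world_from_camera']); return T[:3,3],T[:3,:3]@d
def onz(c,u,v,z):
    o,d=ray(c,u,v); return o+d*(z-o[2])/d[2]
def proj(c,p):
    T=np.array(c['world_from_camera']); q=T[:3,:3].T@(np.array(p)-T[:3,3]); q=np.array([q[0],-q[1],-q[2]])
    if c['name']=='wrist':
        r=np.hypot(q[0],q[1])+1e-12; t=np.arctan2(r,q[2]); a=q[:2]/r*t
    else: a=q[:2]/q[2]
    return a*c['f']+[c['cx'],c['cy']]
E
python3 - <<'E'
from h import *
for n in('top','side'):
    c=cam(n); cv2.imwrite(f'pics/{n}0.png',c['img']); print(n,c['vfov'],c['cx'],c['cy'],np.round(c['world_from_camera'],3).tolist())
print(bot.state())
E
```

```text
pics
top 44.47727961660394 332.497162343966 248.3903943100602 [[-0.01, 0.997, -0.082, 0.422], [-1.0, -0.009, 0.009, 0.008], [0.008, 0.082, 0.997, 1.901], [0.0, 0.0, 0.0, 1.0]]
side 55.93407903454627 317.6436662285998 238.51204030739382 [[0.997, 0.032, -0.072, 0.455], [-0.078, 0.516, -0.853, -0.945], [0.01, 0.856, 0.517, 0.69], [0.0, 0.0, 0.0, 1.0]]
{'time_s': 0.1, 'joints': array([ 1.0957961 ,  0.41181506, -0.01268719,  1.59693725,  0.00560054,
        1.13429564, -0.08220149]), 'dq': array([ 0.00093195, -0.00256953, -0.00068636, -0.00363573, -0.00092674,
       -0.00055226, -0.00101457]), 'tau': array([ 2.44561779e-03, -5.89100754e+01,  6.44117519e-01, -2.91708362e+01,
       -5.36456681e-02,  1.44602594e-02,  1.18328585e-04]), 'tcp_pos': array([ 0.24712437, -0.57370857,  0.3019057 ]), 'ee_rot': array([-3.07549410e+00, -6.34327890e-01,  6.18710436e-04]), 'ft_force': array([8.82483890e-01, 5.84199546e-04, 9.56836819e-02]), 'ft_torque': array([ 0.00728833, -0.01818093,  0.02365855]), 'gripper_force': 0.0, 'grip_width': 0.9973359012268184}
```

View pics/top0.png

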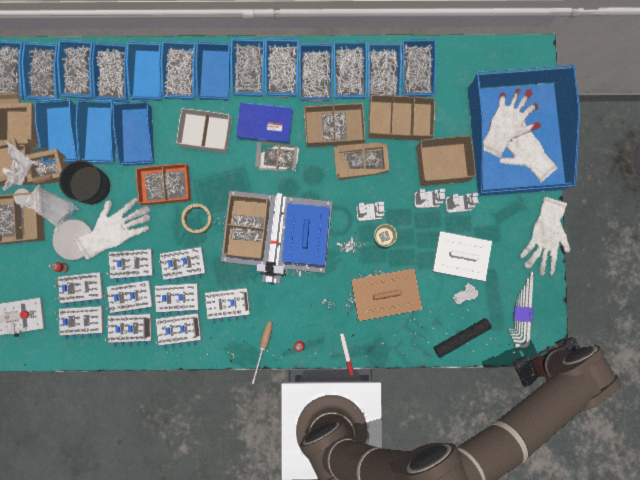

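View pics/side0.png

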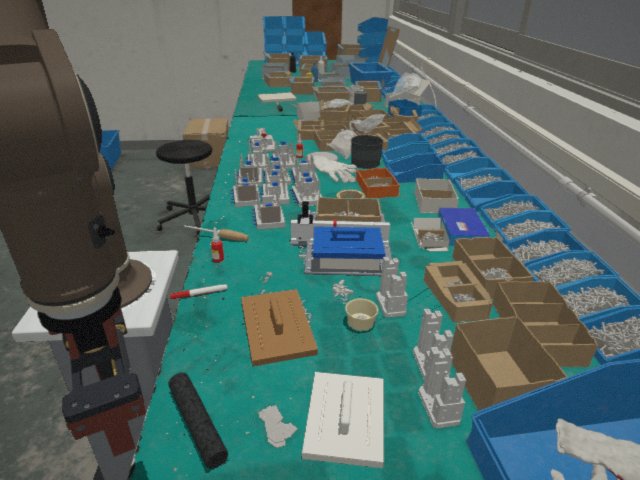

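The top view shows the carrier near (278,232), with the blue cover at (305,235) on the right (white) tray, the kraft tray on the left and the keeper at (272,268). The loose covers are kraft (387,295) and white (462,256). The cup is at (385,236) and the tape at (196,219). The side view agrees.

```bash
cat >> h.py <<'E'
def blob(mask,seed):
    n,l,st,ce=cv2.connectedComponentsWithStats(mask.astype(np.uint8)); k=l[seed[1],seed[0]]
    m=(l==k).astype(np.uint8) if k else None
    return m
def rect(c,m,z):
    cs,_=cv2.findContours(m,cv2.RETR_EXTERNAL,cv2.CHAIN_APPROX_NONE); p=max(cs,key=cv2.contourArea)[:,0]
    w=np.array([onz(c,u,v,z)[:2] for u,v in p],np.float32)
    (cx,cy),(a,b),_=cv2.minAreaRect(w); bx=cv2.boxPoints(((cx,cy),(a,b),_))
    e=[bx[1]-bx[0],bx[2]-bx[1]]; e=max(e,key=np.linalg.norm); yaw=np.arctan2(e[1],e[0])
    yaw=(yaw+np.pi/2)%np.pi-np.pi/2
    return np.round([cx,cy,max(a,b),min(a,b),yaw],4)
E
python3 - <<'E'
from h import *
c=cam('top'); hsv=cv2.cvtColor(c['img'],cv2.COLOR_BGR2HSV); H,S,V=[hsv[...,i].astype(int) for i in range(3)]
for s in [(294,235),(370,300),(445,250),(196,206),(376,236)]: print(s,hsv[s[1],s[0]])
blue=(H>100)&(H<130)&(S>120)
kr=(H>5)&(H<22)&(S>80)
wh=(S<40)&(V>170)
for n,mk,s,z in [('blue',blue,(294,235),.065),('kraft',kr,(370,300),.017),('white',wh,(445,250),.017)]:
    m=blob(mk,s); 
    if m is None: print(n,'none');continue
    print(n,m.sum(),rect(c,m,z))
for n,p,z in [('cup',(385,236),.04),('tape',(196,219),.025),('keeper',(272,270),.12),('spine far',(279,198),.064),('spine near',(268,278),.064)]: print(n,onz(c,*p,z)[:2].round(3))
w=cam('wrist'); print(w['vfov'],w['f']); st=bot.state(); Rt=R.from_rotvec(st['ee_rot']).as_matrix(); print(Rt.round(3))
T=np.array(w['world_from_camera']); print('cam in tool',(Rt.T@(T[:3,3]-st['tcp_pos'])).round(3), (Rt.T@T[:3,:3]).round(2))
crop=c['img'][150:330,190:500]; cv2.imwrite('pics/crop.png',cv2.resize(crop,None,fx=2.5,fy=2.5))
E
```

```text
(294, 235) [110 162 195]
(370, 300) [ 13  99 182]
(445, 250) [ 15   6 238]
(196, 206) [ 17  74 187]
(376, 236) [ 20  60 210]
blue 2496 [ 0.62    0.0766  0.185   0.1345 -0.0958]
kraft 2656 [ 0.4287 -0.1786  0.2051  0.1326 -1.4007]
white 2096 [ 0.5503 -0.4264  0.1705  0.131   1.3726]
cup [ 0.614 -0.176]
tape [0.676 0.43 ]
keeper [0.505 0.177]
spine far [0.735 0.16 ]
spine near [0.483 0.194]
65.70646984690485 371.64829954431775
[[ 0.918  0.396 -0.   ]
 [ 0.396 -0.918  0.001]
 [-0.    -0.001 -1.   ]]
cam in tool [ 0.072 -0.001 -0.08 ] [[-0.    0.97  0.26]
 [ 1.    0.   -0.  ]
 [-0.    0.26 -0.97]]
```

View pics/crop.png

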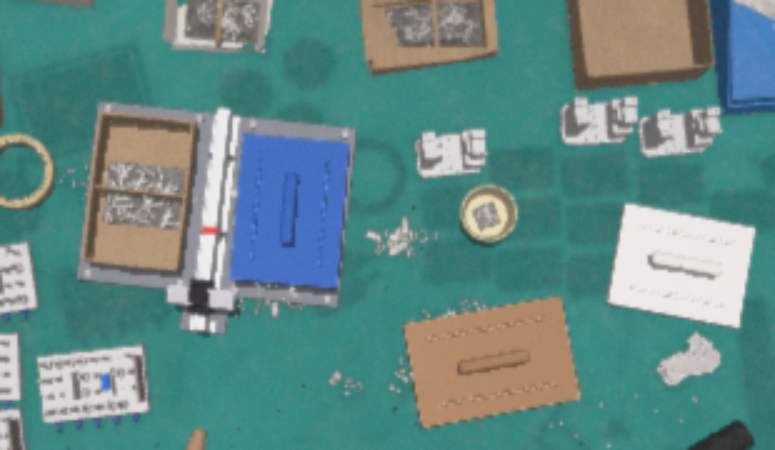

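```bash
cat >> h.py <<'E'
def go(p,yaw):
    st=bot.state(); Rt=R.from_rotvec(st['ee_rot']); 
    T=R.from_matrix([[np.cos(yaw),np.sin(yaw),0],[np.sin(yaw),-np.cos(yaw),0],[0,0,-1.]])
    d=Rt.inv().apply(np.array(p)-st['tcp_pos'])*1000; t=(Rt.inv()*T).as_rotvec()
    print('t',round(st['time_s'],2),'tcp',st['tcp_pos'].round(4),'shift',d.round(1),'turn',t.round(3),'joints',st['joints'].round(2))
E
python3 -c "
from h import *
go([.60,.10,.32],-.096)"
```

```text
t 0.2 tcp [ 0.2472 -0.5738  0.3022] shift [ 590.6 -479.2  -17.5] turn [-0.001  0.     0.503] joints [ 1.1   0.41 -0.01  1.6   0.01  1.13 -0.08]
```

>>> {"name": "arm_command", "arguments": {"steps": "1 590 -479 -18 0 0 0.503;1 590 -479 -18 0 0 0.503;1 590 -479 -18 0 0 0.503;1 590 -479 -18 0 0 0.503;1 590 -479 -18 0 0 0.503;1 590 -479 -18 0 0 0.503;1 590 -479 -18 0 0 0.503;1 590 -479 -18 0 0 0.503"}}

```text
time_s: 1.0
tcp_pos: [0.4317, -0.2207, 0.3123]
ee_rot: [3.138, -0.151, 0.001]
ft_force: [0.5, 0.6, -0.5]
grip_width: 0.995
gripper_force: 0.0
```

```bash
python3 -c "
from h import *
go([.60,.10,.32],-.096)"
```

```text
t 1.0 tcp [ 0.4317 -0.2207  0.3123] shift [ 136.6 -335.4   -7.7] turn [ 0. -0. -0.] joints [ 0.5   0.17 -0.15  1.91  0.03  1.07 -1.32]
```

>>> {"name": "arm_command", "arguments": {"steps": "1 120 -320 -8 0 0 0;1 120 -320 -8 0 0 0;1 120 -320 -8 0 0 0;1 120 -320 -8 0 0 0;1 120 -320 -8 0 0 0;1 120 -320 -8 0 0 0;1 120 -320 -8 0 0 0;1 120 -320 -8 0 0 0"}}

```text
time_s: 1.8
tcp_pos: [0.5822, 0.0912, 0.3197]
ee_rot: [-3.135, 0.138, 0.0]
ft_force: [-0.2, 0.7, 0.1]
grip_width: 1.0
gripper_force: 0.0
```

```bash
python3 -c "
from h import *
c=cam('wrist'); cv2.imwrite('pics/w1.png',c['img']); np.savez('w1.npz',T=c['world_from_camera'],**{k:c[k] for k in('img','cx','cy','f','name')})
go([.6273,.077,.20],-.096)"
```

```text
t 1.85 tcp [0.5816 0.0877 0.3194] shift [ 46.6   6.7 119.4] turn [-0.001  0.001  0.005] joints [ 0.02  0.36 -0.33  1.65  0.12  1.15 -2.  ]
```

View pics/w1.png

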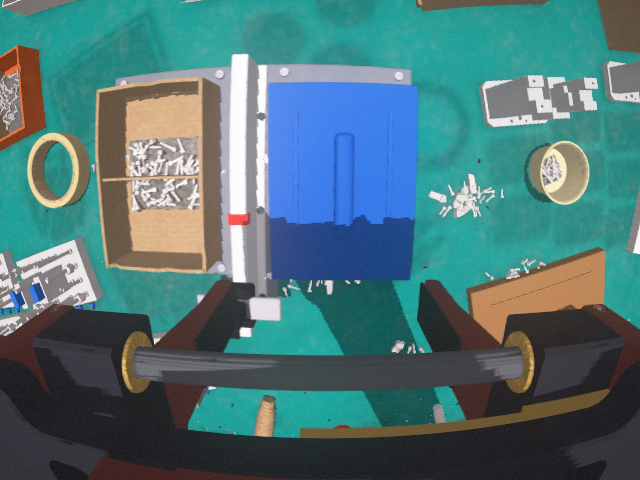

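The wrist view shows the kraft tray (97–219, 78–270), the spine (240, 55–300), the red band at (239,219), the blue cover (268–416, 83–280) and its handle (344,133–230).

I'll rectify this onto the z=64 mm plane so I can measure it.

```bash
python3 - <<'E'
from h import *
d=np.load('w1.npz'); c={k:d[k] for k in('img','cx','cy','f')}; c['name']='wrist'; c['world_from_camera']=d['T']
def rectify(z,x0,x1,y0,y1,s=.0005):
    xs=np.arange(x1,x0,-s); ys=np.arange(y1,y0,-s); Y,X=np.meshgrid(ys,xs)
    M=np.array([proj(c,(a,b,z)) for a,b in zip(X.ravel(),Y.ravel())],np.float32).reshape(*X.shape,2)
    return cv2.remap(c['img'],M[...,0],M[...,1],cv2.INTER_LINEAR)
im=rectify(.065,.50,.78,-.02,.32); cv2.imwrite('pics/r1.png',im)
hsv=cv2.cvtColor(c['img'],cv2.COLOR_BGR2HSV); H,S,V=[hsv[...,i].astype(int) for i in range(3)]
m=blob((H>100)&(H<130)&(S>120),(300,150)); print('blue',rect(c,m,.067),rect(c,m,.053))
red=blob(((H<6)|(H>174))&(S>150)&(V>100),(239,219)); ys,xs=np.nonzero(red); print('red px',xs.min(),xs.max(),ys.min(),ys.max())
print('red',rect(c,red,.065))
E
```

```text
blue [ 0.6208  0.0759  0.1836  0.134  -0.0936] [ 0.6195  0.0755  0.1913  0.1396 -0.0936]
red px 229 248 215 224
red [0.5965 0.1753 0.0187 0.0086 1.4696]
```

View pics/r1.png

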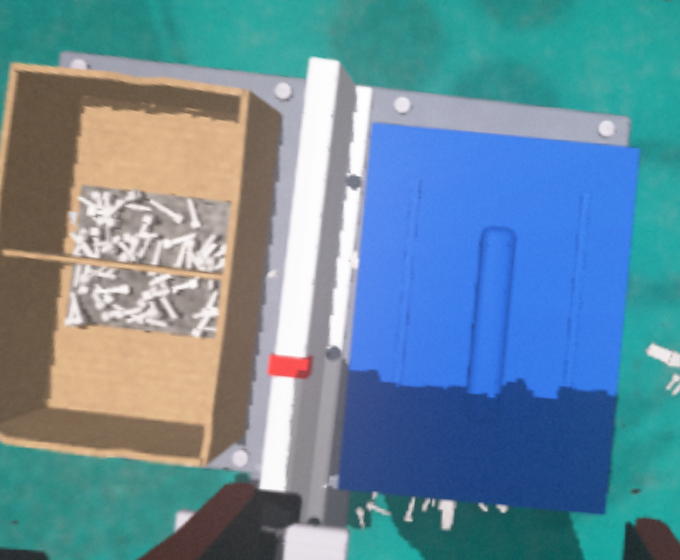

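```bash
python3 -c "
from h import *
c=cam('top');print(onz(c,313,306,.01),onz(c,352,290,.01),onz(c,272,284,.02))
go([.6208,.076,.156],-.094)"
```

```text
[0.39341819 0.05585509 0.01      ] [ 0.44338866 -0.06985724  0.01      ] [0.4648682  0.18617186 0.02      ]
t 1.9 tcp [0.5813 0.0852 0.3194] shift [ 40.4   5.5 163.4] turn [0.    0.001 0.   ] joints [ 0.02  0.36 -0.33  1.65  0.12  1.15 -2.  ]
```

>>> {"name": "arm_command", "arguments": {"steps": "1 40 5 90 0 0 0;1 40 5 90 0 0 0;1 40 5 110 0 0 0;1 40 5 110 0 0 0;1 40 5 110 0 0 0"}}

```text
time_s: 2.4
tcp_pos: [0.6206, 0.0743, 0.2106]
ee_rot: [3.137, -0.153, -0.0]
ft_force: [0.6, 0.1, -0.3]
grip_width: 0.996
gripper_force: 0.0
```

```bash
python3 -c "
from h import *
c=cam('wrist');hsv=cv2.cvtColor(c['img'],cv2.COLOR_BGR2HSV); H,S,V=[hsv[...,i].astype(int) for i in range(3)]
cv2.imwrite('pics/w2.png',c['img'])
go([.6208,.076,.156],-.094)"
```

```text
t 2.45 tcp [0.6211 0.0748 0.2117] shift [-0.5 -1.2 55.7] turn [-0.    -0.002 -0.003] joints [ 0.02  0.52 -0.3   1.68  0.18  0.97 -2.01]
```

View pics/w2.png

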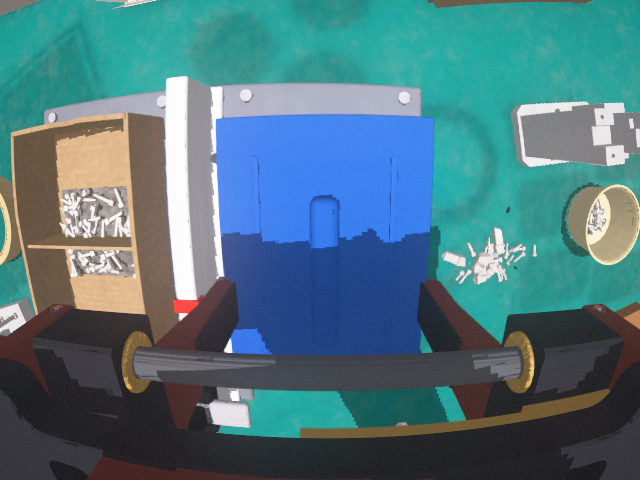

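The handle at (324,195–340) sits between the fingers at 237 and 425, so I'll go down and grip.

>>> {"name": "arm_command", "arguments": {"steps": "1 0 -1 50 0 0 0;1 0 -1 56 0 0 0;1 0 -1 56 0 0 0;-1 0 -1 56 0 0 0;-1 0 -1 56 0 0 0;-1 0 -1 56 0 0 0;-1 0 -1 56 0 0 0;-1 0 -1 56 0 0 0", "grip_force": 25}}

```text
time_s: 3.25
tcp_pos: [0.621, 0.0765, 0.1545]
ee_rot: [-3.138, 0.151, -0.001]
ft_force: [0.6, -0.4, 0.7]
grip_width: 0.58
gripper_force: 0.0
```

>>> {"name": "arm_command", "arguments": {"steps": "-1 0 0 -20 0 0 0;-1 0 0 -60 0 0 0;-1 0 0 -100 0 0 0;-1 0 0 -100 0 0 0"}}

```text
time_s: 3.65
tcp_pos: [0.6232, 0.0773, 0.2601]
ee_rot: [-3.136, 0.151, -0.014]
ft_force: [0.9, 0.4, -0.1]
grip_width: 0.222
gripper_force: 0.0
```

```bash
python3 -c "
from h import *
go([.395,.058,.20],1.571)"
```

```text
t 3.65 tcp [0.6232 0.0773 0.2601] shift [-225.9   41.3   58. ] turn [ 0.006 -0.009 -1.667] joints [ 0.02  0.47 -0.31  1.63  0.16  1.06 -2.  ]
```

The fingers are slower than I allowed for and had not closed before the lift. I'll reopen, go back down and wait longer.

>>> {"name": "arm_command", "arguments": {"steps": "0.3 0 0 20 0 0 0;0.3 0 0 20 0 0 0;0.3 -2 -1 20 0 0 0;0.3 -2 -1 20 0 0 0;0.3 -2 -1 40 0 0 0"}}

```text
time_s: 4.15
tcp_pos: [0.6205, 0.0783, 0.2168]
ee_rot: [-3.137, 0.151, -0.008]
ft_force: [-0.0, -1.1, 1.2]
grip_width: 0.631
gripper_force: 0.0
```

```bash
python3 -c "
from h import *
c=cam('wrist');hsv=cv2.cvtColor(c['img'],cv2.COLOR_BGR2HSV); H,S,V=[hsv[...,i].astype(int) for i in range(3)]
m=(H>100)&(H<130)&(S>120); n,l,st,ce=cv2.connectedComponentsWithStats(m.astype(np.uint8)); k=1+st[1:,4].argmax(); print(st[k]); print(rect(c,(l==k).astype(np.uint8),.067))
print(bot.state()['grip_width']);go([.6208,.076,.155],-.094)"
```

```text
[  227   117   211   238 42877]
[ 0.6311  0.0752  0.1628  0.1324 -0.0932]
0.6407560987343185
t 4.2 tcp [0.6185 0.0777 0.2119] shift [ 2.6  1.5 56.9] turn [ 0.     0.001 -0.002] joints [ 0.01  0.52 -0.3   1.68  0.18  0.97 -2.02]
```

>>> {"name": "arm_command", "arguments": {"steps": "0.3 2 1 50 0 0 0;0.3 2 1 57 0 0 0;-1 2 1 57 0 0 0;-1 2 1 57 0 0 0;-1 2 1 57 0 0 0;-1 2 1 57 0 0 0;-1 2 1 57 0 0 0;-1 2 1 57 0 0 0"}}

```text
time_s: 5.0
tcp_pos: [0.6211, 0.0765, 0.1579]
ee_rot: [3.138, -0.151, 0.002]
ft_force: [-0.2, 0.4, 3.4]
grip_width: 0.178
gripper_force: 25.0
```

>>> {"name": "arm_command", "arguments": {"steps": "-1 0 0 0 0 0 0;-1 0 0 0 0 0 0;-1 0 0 0 0 0 0"}}

```text
time_s: 5.3
tcp_pos: [0.6211, 0.0765, 0.1578]
ee_rot: [3.138, -0.151, 0.001]
ft_force: [-1.9, -0.9, 6.0]
grip_width: 0.182
gripper_force: 25.0
```

>>> {"name": "arm_command", "arguments": {"steps": "-1 0 0 -20 0 0 0;-1 0 0 -60 0 0 0;-1 0 0 -100 0 0 0;-1 0 0 -100 0 0 0"}}

```text
time_s: 5.7
tcp_pos: [0.6231, 0.0773, 0.2627]
ee_rot: [-3.136, 0.151, -0.014]
ft_force: [0.5, 0.2, -0.5]
grip_width: 0.184
gripper_force: 25.0
```

```bash
python3 -c "
from h import *
go([.395,.058,.20],1.571)"
```

```text
t 5.7 tcp [0.6231 0.0773 0.2627] shift [-225.7   41.2   60.7] turn [ 0.005 -0.008 -1.667] joints [ 0.02  0.47 -0.31  1.63  0.16  1.06 -2.  ]
```

>>> {"name": "arm_command", "arguments": {"steps": "-1 -226 41 0 0 0 -1.667;-1 -226 41 0 0 0 -1.667;-1 -226 41 0 0 0 -1.667;-1 -226 41 0 0 0 -1.667;-1 -226 41 0 0 0 -1.667;-1 -226 41 0 0 0 -1.667;-1 -226 41 0 0 0 -1.667;-1 -226 41 0 0 0 -1.667"}}

```text
time_s: 6.5
tcp_pos: [0.3914, 0.0572, 0.2567]
ee_rot: [2.67, 1.655, -0.001]
ft_force: [0.4, -0.6, -1.9]
grip_width: 0.175
gripper_force: 25.0
```

```bash
python3 -c "
from h import *
go([.395,.058,.20],1.571)"
```

```text
t 6.5 tcp [0.3914 0.0572 0.2567] shift [ 2.3  2.9 56.7] turn [-0.     0.    -0.461] joints [ 0.26  0.11 -0.56  2.14  0.07  0.91 -0.8 ]
```

>>> {"name": "arm_command", "arguments": {"steps": "-1 2 3 40 0 0 -0.461;-1 2 3 80 0 0 -0.461;-1 2 3 100 0 0 -0.461;-1 2 3 120 0 0 -0.461;-1 2 3 130 0 0 -0.461;-1 2 3 130 0 0 -0.461"}}

```text
time_s: 7.1
tcp_pos: [0.3946, 0.0578, 0.1259]
ee_rot: [-2.227, -2.213, 0.003]
ft_force: [0.3, -0.3, -1.0]
grip_width: 0.178
gripper_force: 25.0
```

```bash
python3 -c "
from h import *
go([.395,.058,.106],1.571); print(bot.state()['ft_force'])
c=cam('side'); cv2.imwrite('pics/s1.png',cv2.resize(c['img'][150:400,160:480],None,fx=2.4,fy=2.4))"
```

```text
t 7.1 tcp [0.3946 0.0578 0.1259] shift [ 0.2  0.5 19.9] turn [-0.003  0.    -0.007] joints [ 0.2   0.36 -0.55  2.26  0.33  0.6  -0.6 ]
[ 0.31519236 -0.26452829 -0.96510751]
```

View pics/s1.png

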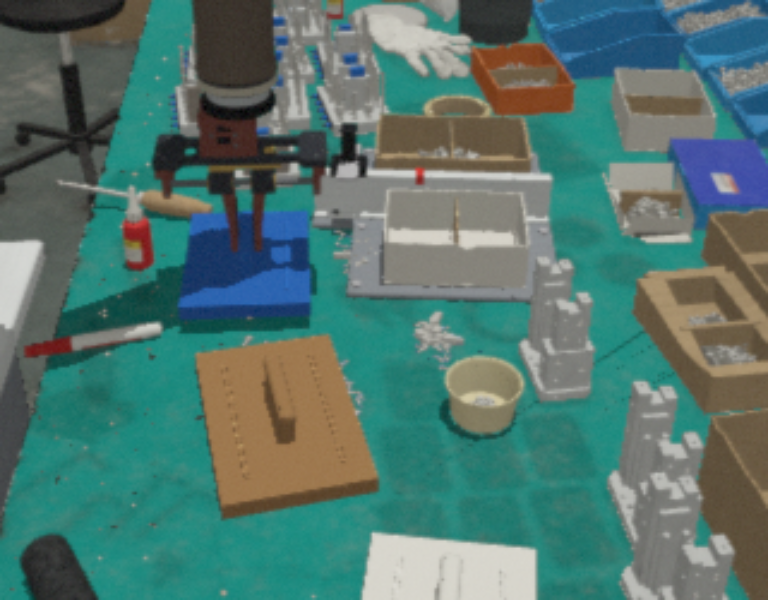

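The blue cover is level and held clear of the pen, carrier and kraft cover. The white tray is now visible at (455,235). I'll lower it, release and go up.

>>> {"name": "arm_command", "arguments": {"steps": "-1 0 0 10 0 0 0;-1 0 0 16 0 0 0;-1 0 0 20 0 0 0;-1 0 0 20 0 0 0;0.2 0 0 20 0 0 0;0.2 0 0 20 0 0 0;0.2 0 0 20 0 0 0;0.2 0 0 20 0 0 0"}}

```text
time_s: 7.95
tcp_pos: [0.3956, 0.0579, 0.1071]
ee_rot: [2.228, 2.215, 0.0]
ft_force: [-0.1, 0.9, -0.1]
grip_width: 0.506
gripper_force: 0.0
```

```bash
python3 -c "
from h import *
print(bot.state()['ft_force'],bot.state()['grip_width']); go([.4287,-.1786,.26],1.741)"
```

```text
[-0.12201961  0.86585472 -0.08203492] 0.5058142005581915
t 7.95 tcp [0.3956 0.0579 0.1071] shift [-236.3   34.6 -152.9] turn [ 0.     0.    -0.176] joints [ 0.17  0.4  -0.52  2.27  0.38  0.55 -0.64]
```

>>> {"name": "arm_command", "arguments": {"steps": "0.4 0 0 -50 0 0 0;0.4 -60 15 -100 0 0 -0.176;0.4 -236 34 -153 0 0 -0.176;0.4 -236 34 -153 0 0 -0.176;0.4 -236 34 -153 0 0 -0.176;0.4 -236 34 -153 0 0 -0.176;0.4 -236 34 -153 0 0 -0.176;0.4 -236 34 -153 0 0 -0.176"}}

```text
time_s: 8.75
tcp_pos: [0.4283, -0.1822, 0.261]
ee_rot: [2.03, 2.394, 0.0]
ft_force: [-0.4, 0.3, -0.3]
grip_width: 0.699
gripper_force: 0.0
```

```bash
python3 -c "
from h import *
c=cam('wrist');hsv=cv2.cvtColor(c['img'],cv2.COLOR_BGR2HSV); H,S,V=[hsv[...,i].astype(int) for i in range(3)]
cv2.imwrite('pics/w3.png',c['img'])
t=cam('top');hs=cv2.cvtColor(t['img'],cv2.COLOR_BGR2HSV); H,S,V=[hs[...,i].astype(int) for i in range(3)]
m=(H>100)&(H<130)&(S>120)
n,l,st,ce=cv2.connectedComponentsWithStats(m.astype(np.uint8))
k=l[296:316,290:330].max(); print(k, rect(t,(l==k).astype(np.uint8),.017) if k else '')
go([.4287,-.1786,.106],1.741)"
```

```text
39 [0.3953 0.0574 0.1826 0.1304 1.5613]
t 8.85 tcp [ 0.4278 -0.1781  0.2598] shift [ -0.7   0.8 153.8] turn [-0.    -0.    -0.001] joints [ 0.76  0.23 -0.54  2.    0.14  0.95  0.32]
```

View pics/w3.png

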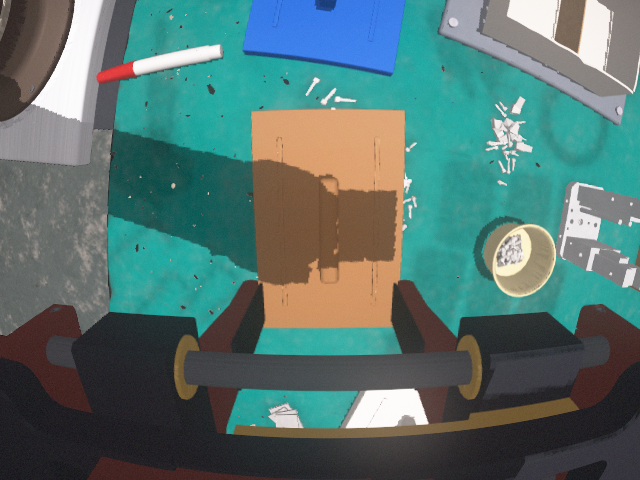

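The blue cover lies flat. The kraft cover is under the tool at (252–405, 110–328), with its handle at (329,178–283). The cup is at (519,258).

```bash
python3 -c "
from h import *
c=cam('wrist');hsv=cv2.cvtColor(c['img'],cv2.COLOR_BGR2HSV); H,S,V=[hsv[...,i].astype(int) for i in range(3)]
m=blob((H>5)&(H<22)&(S>80),(300,130)); ys,xs=np.nonzero(m); print(xs.min(),xs.max(),ys.min(),ys.max()); print(rect(c,m,.017))
print(onz(c,329,178,.049),onz(c,329,283,.049))
go([.4287,-.1786,.106],1.741)"
```

```text
247 429 115 332
[ 0.4393 -0.177   0.2048  0.1766 -1.4004]
[ 0.42117811 -0.1301053   0.049     ] [ 0.43591204 -0.21602667  0.049     ]
t 8.9 tcp [ 0.4278 -0.1773  0.2596] shift [ -1.6   0.8 153.6] turn [-0.001 -0.001  0.001] joints [ 0.76  0.23 -0.54  2.    0.14  0.95  0.32]
```

>>> {"name": "arm_command", "arguments": {"steps": "0.3 -1 1 50 0 0 0;0.3 -1 1 100 0 0 0;0.3 -1 1 140 0 0 0;0.3 -1 1 153 0 0 0;0.3 -1 1 153 0 0 0;-1 -1 1 153 0 0 0;-1 -1 1 153 0 0 0;-1 -1 1 153 0 0 0"}}

```text
time_s: 9.7
tcp_pos: [0.4302, -0.1795, 0.1087]
ee_rot: [2.023, 2.4, 0.001]
ft_force: [-0.0, -0.5, 0.4]
grip_width: 0.416
gripper_force: 0.0
```

>>> {"name": "arm_command", "arguments": {"steps": "-1 0 0 0 0 0 0;-1 0 0 0 0 0 0;-1 0 0 0 0 0 0;-1 0 0 0 0 0 0;-1 0 0 0 0 0 0"}}

```text
time_s: 10.2
tcp_pos: [0.4294, -0.1794, 0.1075]
ee_rot: [2.025, 2.401, -0.0]
ft_force: [-0.2, -0.4, 7.2]
grip_width: 0.182
gripper_force: 25.0
```

```bash
python3 -c "
from h import *
go([.645,.263,.28],-.10)"
```

```text
t 10.2 tcp [ 0.4294 -0.1794  0.1075] shift [ 399.5  287.3 -172.7] turn [1.000e-03 0.000e+00 1.841e+00] joints [ 0.66  0.47 -0.45  2.13  0.35  0.61  0.13]
```

```bash
cat >> h.py <<'E'
def rectc(c,o,yaw,z,xr,yr,s=.001):
    # image in carrier frame: row index -> x ascending, col -> y ascending
    xs=np.arange(*xr,s); ys=np.arange(*yr,s); X,Y=np.meshgrid(xs,ys,indexing='ij')
    a,b=np.cos(yaw),np.sin(yaw); P=np.stack([o[0]+a*X-b*Y,o[1]+b*X+a*Y,np.full_like(X,z)],-1)
    T=np.array(c['world_from_camera']); q=(P-T[:3,3])@T[:3,:3]; q=q*[1,-1,-1]
    if c['name']=='wrist':
        r=np.linalg.norm(q[...,:2],axis=-1)+1e-12; uv=q[...,:2]/r[...,None]*np.arctan2(r,q[...,2])[...,None]
    else: uv=q[...,:2]/q[...,2:]
    uv=(uv*c['f']+[c['cx'],c['cy']]).astype(np.float32)
    return cv2.remap(c['img'],uv[...,0],uv[...,1],cv2.INTER_LINEAR),xs,ys
E
cat > car.py <<'E'
from h import *
def edges(c,o,yaw,z,tag):
    im,xs,ys=rectc(c,o,yaw,z,(-.2,.2),(-.22,.22)); hsv=cv2.cvtColor(im,cv2.COLOR_BGR2HSV)
    g=((hsv[...,0]>70)&(hsv[...,0]<100)&(hsv[...,1]>80))  # bench
    f=~g; q=lambda v:np.round(np.percentile(v,[25,50,75]),4) if len(v) else v
    def fit(p):
        p=np.array(p); k=np.polyfit(p[:,0],p[:,1],1)
        for _ in range(4):
            r=np.abs(p[:,1]-np.polyval(k,p[:,0])); p2=p[r<max(.0015,np.median(r)*2)]; k=np.polyfit(p2[:,0],p2[:,1],1)
        return np.round([k[1],k[0]],4),len(p2)
    ix=lambda v,a:int(np.argmin(abs(a-v)))
    def run(sl,ax,start,step):  # walk from start until bench
        i=start
        while 0<=i<len(sl) and not sl[i:i+1].any(): i+=step
        return ax[min(max(i,0),len(ax)-1)]
    L=[(xs[i],run(g[i],ys,ix(.165,ys)-6,1)) for i in range(ix(-.10,xs),ix(.10,xs))]
    Rr=[(xs[i],run(g[i],ys,ix(-.165,ys)+6,-1)) for i in range(ix(-.10,xs),ix(.10,xs))]
    F=[(ys[j],run(g[:,j],xs,ix(.105,xs),1)) for r in((-.155,-.03),(.04,.155)) for j in range(ix(r[0],ys),ix(r[1],ys))]
    N=[(ys[j],run(g[:,j],xs,ix(-.105,xs),-1)) for r in((-.155,-.05),(.05,.155)) for j in range(ix(r[0],ys),ix(r[1],ys))]
    for n,p in(('left .17',L),('right -.17',Rr),('far .118',F),('near -.118',N)): print(tag,n,fit(p))
if __name__=='__main__':
    o=np.array([.635,.1697]); yaw=-.10
    edges(cam('top'),o,yaw,.008,'top')
    d=np.load('w1.npz'); c={k:d[k] for k in('img','cx','cy','f')}; c['name']='wrist'; c['world_from_camera']=d['T']
    edges(c,o,yaw,.008,'w1')
E
python3 car.py
```

```text
top left .17 (array([ 0.1743, -0.0132]), 177)
top right -.17 (array([-0.1676, -0.0143]), 200)
top far .118 (array([0.1202, 0.016 ]), 240)
top near -.118 (array([-0.1182,  0.0157]), 155)
w1 left .17 (array([ 0.1995, -0.0062]), 196)
w1 right -.17 (array([-0.1762,  0.003 ]), 199)
w1 far .118 (array([0.1191, 0.0157]), 240)
w1 near -.118 (array([-0.1166,  0.0231]), 159)
```

>>> {"name": "arm_command", "arguments": {"steps": "-1 0 0 -40 0 0 0;-1 0 0 -90 0 0 0;-1 0 0 -140 0 0 0;-1 0 0 -180 0 0 0;-1 0 0 -180 0 0 0"}}

```text
time_s: 10.75
tcp_pos: [0.4314, -0.1796, 0.2921]
ee_rot: [2.019, 2.395, 0.003]
ft_force: [-0.5, 0.2, -0.7]
grip_width: 0.178
gripper_force: 25.0
```

```bash
cat >> h.py <<'E'
def held(c,maskf,zoff):
    # edges of held cover's plate top in tool frame (x far edge, y sides)
    st=bot.state(); Rt=R.from_rotvec(st['ee_rot']).as_matrix(); z=st['tcp_pos'][2]-zoff
    hsv=cv2.cvtColor(c['img'],cv2.COLOR_BGR2HSV).astype(int); m=maskf(*cv2.split(hsv.astype(np.uint8)))
    n,l,s,ce=cv2.connectedComponentsWithStats(m.astype(np.uint8)); k=1+s[1:,4].argmax(); m=l==k; print('blob',s[k])
    P=lambda u,v:(Rt.T@(onz(c,u,v,z)-st['tcp_pos']))[:2]*1000
    u0,v0,w,h,_=s[k]
    far=[P(u,np.nonzero(m[:,u])[0].min()) for u in range(u0+w//4,u0+3*w//4)]
    far=np.array(far); print('far x',np.median(far[:,0]).round(1),'slope',np.polyfit(far[:,1],far[:,0],1)[0].round(4))
    for n,fn in(('a',np.min),('b',np.max)):
        e=np.array([P(fn(np.nonzero(m[v])[0]),v) for v in range(v0+15,v0+h//2)]); print('side',n,np.median(e[:,1]).round(1),'slope',np.polyfit(e[:,0],e[:,1],1)[0].round(4))
E
python3 -c "
from h import *
c=cam('wrist'); held(c,lambda H,S,V:(H>5)&(H<22)&(S>80),.0905); go([.6472,.2659,.29],-.115)"
```

```text
blob [  188    82   280   274 63194]
far x 102.7 slope 0.0011
side a -65.2 slope 0.002
side b 68.8 slope -0.0016
t 10.8 tcp [ 0.4302 -0.1795  0.2893] shift [402.5 289.   -0.9] turn [ 6.000e-03 -1.000e-03  1.855e+00] joints [ 0.79  0.2  -0.57  1.96  0.13  1.02  0.34]
```

>>> {"name": "arm_command", "arguments": {"steps": "-1 402 289 0 0 0 1.855;-1 402 289 0 0 0 1.855;-1 402 289 0 0 0 1.855;-1 402 289 0 0 0 1.855;-1 402 289 0 0 0 1.855;-1 402 289 0 0 0 1.855;-1 402 289 0 0 0 1.855;-1 402 289 0 0 0 1.855"}}

```text
time_s: 11.6
tcp_pos: [0.5869, 0.1439, 0.2846]
ee_rot: [2.973, 1.015, -0.005]
ft_force: [0.4, -0.7, -1.2]
grip_width: 0.18
gripper_force: 25.0
```

```bash
python3 -c "
from h import *
go([.648,.2673,.24],-.115)"
```

```text
t 11.6 tcp [0.5869 0.1439 0.2846] shift [124.  -60.2  44.3] turn [0.    0.004 0.773] joints [ 0.04  0.44 -0.49  1.64  0.23  1.12 -1.43]
```

>>> {"name": "arm_command", "arguments": {"steps": "-1 115 -50 0 0 0 0.73;-1 115 -50 0 0 0 0.73;-1 115 -50 0 0 0 0.73;-1 115 -50 0 0 0 0.73;-1 115 -50 0 0 0 0.73;-1 115 -50 0 0 0 0.73;-1 115 -50 20 0 0 0.73;-1 115 -50 30 0 0 0.73"}}

```text
time_s: 12.4
tcp_pos: [0.6458, 0.2524, 0.2544]
ee_rot: [3.138, -0.097, -0.004]
ft_force: [-0.8, 0.5, -0.9]
grip_width: 0.18
gripper_force: 25.0
```

```bash
python3 -c "
from h import *
go([.648,.2673,.20],-.115)"
```

```text
t 12.4 tcp [0.6458 0.2524 0.2544] shift [  1.5 -15.1  54.4] turn [0.002 0.003 0.053] joints [-0.24  0.59 -0.32  1.44  0.2   1.14 -2.22]
```

>>> {"name": "arm_command", "arguments": {"steps": "-1 1.5 -15 10 0 0 0.053;-1 1.5 -15 40 0 0 0.053;-1 1.5 -15 65 0 0 0.053;-1 1.5 -15 65 0 0 0.053;-1 1.5 -15 65 0 0 0.053"}}

```text
time_s: 12.9
tcp_pos: [0.6489, 0.2675, 0.1916]
ee_rot: [3.136, -0.184, -0.003]
ft_force: [0.8, 1.0, -0.4]
grip_width: 0.181
gripper_force: 25.0
```

```bash
python3 -c "
from h import *
go([.648,.2673,.1605],-.115)
c=cam('side'); cv2.imwrite('pics/s2.png',cv2.resize(c['img'][150:300,230:430],None,fx=4,fy=4,interpolation=cv2.INTER_CUBIC))
w=cam('wrist'); np.savez('w2.npz',T=w['world_from_camera'],**{k:w[k] for k in('img','cx','cy','f','name')})
from car import edges
edges(w,[.6363,.1729],-.115,.008,'w')
go([.648,.2673,.1605],-.115)"
```

```text
t 12.9 tcp [0.6489 0.2675 0.1916] shift [-0.8  0.3 31.1] turn [ 0.001  0.002 -0.002] joints [-0.27  0.66 -0.3   1.48  0.21  1.04 -2.31]
w left .17 (array([ 0.2042, -0.0949]), 197)
w right -.17 (array([-0.2193, -0.0194]), 153)
w far .118 (array([0.1205, 0.0222]), 229)
w near -.118 (array([-0.1637, -0.3209]), 178)
t 13.0 tcp [0.6497 0.268  0.1936] shift [-1.7  1.  33.1] turn [-0.001 -0.002 -0.003] joints [-0.27  0.66 -0.3   1.48  0.21  1.04 -2.31]
```

>>> {"name": "arm_command", "arguments": {"steps": "-1 -1 0 10 0 0 0;-1 -1 0 16 0 0 0;-1 -1 0 20 0 0 0;-1 -1 0 24 0 0 0;-1 -1 0 24 0 0 0"}}

```text
time_s: 13.5
tcp_pos: [0.6478, 0.2679, 0.1674]
ee_rot: [3.136, -0.185, -0.001]
ft_force: [-1.2, -0.7, 0.6]
grip_width: 0.182
gripper_force: 25.0
```

```bash
python3 -c "
from h import *
print(bot.state()['ft_force'].round(1),bot.state()['ft_torque'].round(2));go([.648,.2673,.1605],-.115)"
```

```text
[-1.2 -0.7  0.6] [ 0.09  0.02 -0.02]
t 13.5 tcp [0.6478 0.2679 0.1674] shift [0.3 0.5 6.9] turn [ 0.     0.001 -0.003] joints [-0.27  0.68 -0.29  1.5   0.22  0.99 -2.31]
```

Below the rim and no contact force, so it's on. I'll go the rest of the way down and release.

>>> {"name": "arm_command", "arguments": {"steps": "-1 0 0 4 0 0 0;-1 0 0 7 0 0 0;-1 0 0 8 0 0 0;-1 0 0 8 0 0 0;0.2 0 0 8 0 0 0;0.2 0 0 8 0 0 0;0.2 0 0 8 0 0 0;0.2 0 0 8 0 0 0"}}

```text
time_s: 14.3
tcp_pos: [0.6481, 0.268, 0.1601]
ee_rot: [-3.136, 0.186, -0.0]
ft_force: [0.2, -0.3, 0.4]
grip_width: 0.502
gripper_force: 0.0
```

>>> {"name": "arm_command", "arguments": {"steps": "0.3 0 0 -40 0 0 0;0.3 0 0 -90 0 0 0;0.3 0 0 -130 0 0 0;0.3 0 0 -130 0 0 0"}}

```text
time_s: 14.7
tcp_pos: [0.6501, 0.2693, 0.2976]
ee_rot: [-3.131, 0.186, -0.015]
ft_force: [0.4, -0.1, 0.5]
grip_width: 0.651
gripper_force: 0.0
```

```bash
cat >> h.py <<'E'
def cover(c,maskf,seedw,z):
    hsv=cv2.cvtColor(c['img'],cv2.COLOR_BGR2HSV); m=maskf(*cv2.split(hsv)); u,v=proj(c,seedw).round().astype(int)
    b=blob(m,(u,v)); print(None if b is None else rect(c,b,z))
E
python3 -c "
from h import *
c=cam('wrist'); k=lambda H,S,V:(H>5)&(H<22)&(S>80)
cover(c,k,[.70,.25,.07],.07); st=bot.state()
held(c,k,st['tcp_pos'][2]-.070); print(st['tcp_pos'])
go([.55,-.425,.28],1.3726)"
```

```text
[ 0.6494  0.2767  0.2049  0.1497 -0.1228]
blob [  240   116   172   227 33280]
far x 100.1 slope 0.0067
side a -64.9 slope -0.0002
side b 67.1 slope -0.002
[0.64913574 0.26865935 0.29396415]
t 14.75 tcp [0.6491 0.2687 0.294 ] shift [-16.5 700.6  11.4] turn [ 1.000e-03 -7.000e-03 -1.491e+00] joints [-0.26  0.57 -0.31  1.38  0.18  1.21 -2.28]
```

>>> {"name": "arm_command", "arguments": {"steps": "0.4 -16 690 0 0 0 -1.488;0.4 -16 690 0 0 0 -1.488;0.4 -16 690 0 0 0 -1.488;0.4 -16 690 0 0 0 -1.488;0.4 -16 690 0 0 0 -1.488;0.4 -16 690 0 0 0 -1.488;0.4 -16 690 0 0 0 -1.488;0.4 -16 690 0 0 0 -1.488"}}

```text
time_s: 15.55
tcp_pos: [0.591, -0.1267, 0.2886]
ee_rot: [-2.695, -1.612, 0.002]
ft_force: [1.1, -1.1, 0.4]
grip_width: 0.7
gripper_force: 0.0
```

```bash
python3 -c "
from h import *
go([.55,-.4264,.25],1.3726)"
```

```text
t 15.55 tcp [ 0.591  -0.1267  0.2886] shift [-283.4  105.7   38.5] turn [-0.002  0.    -0.295] joints [ 0.51  0.44 -0.52  1.64  0.24  1.13 -0.56]
```

>>> {"name": "arm_command", "arguments": {"steps": "0.4 -265 100 20 0 0 -0.27;0.4 -265 100 20 0 0 -0.27;0.4 -265 100 20 0 0 -0.27;0.4 -265 100 20 0 0 -0.27;0.4 -265 100 20 0 0 -0.27;0.4 -265 100 20 0 0 -0.27;0.4 -265 100 20 0 0 -0.27;0.4 -265 100 20 0 0 -0.27"}}

```text
time_s: 16.35
tcp_pos: [0.5523, -0.4057, 0.268]
ee_rot: [-2.46, -1.949, 0.0]
ft_force: [0.6, 0.7, 0.5]
grip_width: 0.702
gripper_force: 0.0
```

```bash
python3 -c "
from h import *
c=cam('wrist'); w=lambda H,S,V:(S<45)&(V>170)
st=bot.state(); cover(c,w,[.565,-.38,.017],.017); held(c,w,st['tcp_pos'][2]-.017)
go([.5503,-.4264,.107],1.3726)"
```

```text
[ 0.5515 -0.4262  0.1707  0.1306  1.3744]
blob [  257   155   146   178 12711]
far x 62.3 slope 0.0316
side a 9.0 slope -2.2434
side b 67.6 slope -0.0286
t 16.4 tcp [ 0.5532 -0.4042  0.2687] shift [-22.6   2.5 161.6] turn [-0.002 -0.002 -0.03 ] joints [ 0.87  0.59 -0.49  1.45  0.29  1.18  0.12]
```

>>> {"name": "arm_command", "arguments": {"steps": "0.3 -22 2.5 40 0 0 -0.03;0.3 -22 2.5 80 0 0 -0.03;0.3 -22 2.5 120 0 0 -0.03;0.3 -22 2.5 155 0 0 -0.03;0.3 -22 2.5 161 0 0 -0.03;0.3 -22 2.5 161 0 0 -0.03"}}

```text
time_s: 17.0
tcp_pos: [0.5511, -0.4254, 0.1084]
ee_rot: [-2.427, -1.991, -0.001]
ft_force: [0.1, -1.0, -0.0]
grip_width: 0.647
gripper_force: 0.0
```

```bash
python3 -c "
from h import *
go([.550,-.4264,.107],1.3726)"
```

```text
t 17.0 tcp [ 0.5511 -0.4254  0.1084] shift [-1.2 -0.9  1.4] turn [-0.002 -0.002  0.001] joints [ 0.87  0.77 -0.44  1.54  0.38  0.92  0.11]
```

>>> {"name": "arm_command", "arguments": {"steps": "-1 -1 -1 1.5 0 0 0;-1 -1 -1 1.5 0 0 0;-1 -1 -1 1.5 0 0 0;-1 -1 -1 1.5 0 0 0;-1 -1 -1 1.5 0 0 0;-1 -1 -1 1.5 0 0 0;-1 -1 -1 1.5 0 0 0;-1 -1 -1 1.5 0 0 0"}}

```text
time_s: 17.8
tcp_pos: [0.5497, -0.4282, 0.108]
ee_rot: [2.431, 1.989, 0.0]
ft_force: [-0.9, 0.3, 3.7]
grip_width: 0.18
gripper_force: 25.0
```

>>> {"name": "arm_command", "arguments": {"steps": "-1 0 0 0 0 0 0;-1 0 0 -40 0 0 0;-1 0 0 -90 0 0 0;-1 0 0 -140 0 0 0;-1 0 0 -180 0 0 0;-1 0 0 -180 0 0 0;-1 0 0 -180 0 0 0"}}

```text
time_s: 18.5
tcp_pos: [0.5494, -0.4281, 0.2877]
ee_rot: [2.431, 1.989, -0.0]
ft_force: [-0.7, -0.0, -2.5]
grip_width: 0.181
gripper_force: 25.0
```

```bash
python3 -c "
from h import *
c=cam('wrist'); w=lambda H,S,V:(S<45)&(V>170)
held(c,w,.0905); go([.6254,.0785,.28],-.115)"
```

```text
blob [  192   117   325   130 29123]
far x 86.3 slope 0.0008
side a -64.0 slope -0.0044
side b 72.2 slope -0.7075
t 18.55 tcp [ 0.5489 -0.4279  0.286 ] shift [511.5 -25.    6.4] turn [-2.000e-03  1.000e-03  1.487e+00] joints [ 0.9   0.6  -0.49  1.39  0.29  1.22  0.18]
```

>>> {"name": "arm_command", "arguments": {"steps": "-1 511 -25 5 0 0 1.487;-1 511 -25 5 0 0 1.487;-1 511 -25 5 0 0 1.487;-1 511 -25 5 0 0 1.487;-1 511 -25 5 0 0 1.487;-1 511 -25 5 0 0 1.487;-1 511 -25 5 0 0 1.487;-1 511 -25 5 0 0 1.487"}}

```text
time_s: 19.35
tcp_pos: [0.6079, -0.0344, 0.2811]
ee_rot: [-3.129, -0.276, 0.007]
ft_force: [1.3, 0.5, -1.2]
grip_width: 0.182
gripper_force: 25.0
```

```bash
python3 -c "
from h import *
go([.625,.0785,.28],-.115)"
```

```text
t 19.35 tcp [ 0.6079 -0.0344  0.2811] shift [  36.6 -108.2    1. ] turn [-0.     0.004  0.291] joints [ 0.23  0.43 -0.35  1.64  0.16  1.1  -1.55]
```

>>> {"name": "arm_command", "arguments": {"steps": "-1 34 -92 0 0 0 0.26;-1 34 -92 0 0 0 0.26;-1 34 -92 0 0 0 0.26;-1 34 -92 0 0 0 0.26;-1 34 -92 20 0 0 0.26;-1 34 -92 40 0 0 0.26;-1 34 -92 40 0 0 0.26"}}

```text
time_s: 20.05
tcp_pos: [0.6237, 0.0577, 0.2396]
ee_rot: [3.137, -0.125, -0.011]
ft_force: [-0.0, -0.8, -1.5]
grip_width: 0.179
gripper_force: 25.0
```

```bash
python3 -c "
from h import *
go([.625,.0785,.187],-.115)"
```

```text
t 20.05 tcp [0.6237 0.0577 0.2396] shift [ -0.  -20.9  52.5] turn [0.003 0.007 0.035] joints [ 0.05  0.49 -0.31  1.64  0.17  1.04 -1.96]
```

>>> {"name": "arm_command", "arguments": {"steps": "-1 0 -21 10 0 0 0.035;-1 0 -21 30 0 0 0.035;-1 0 -21 52 0 0 0.035;-1 0 -21 52 0 0 0.035;-1 0 -21 52 0 0 0.035"}}

```text
time_s: 20.55
tcp_pos: [0.6274, 0.0803, 0.192]
ee_rot: [3.136, -0.179, -0.001]
ft_force: [0.3, 0.4, -1.5]
grip_width: 0.181
gripper_force: 25.0
```

```bash
python3 -c "
from h import *
go([.625,.0785,.166],-.115)"
```

```text
t 20.55 tcp [0.6274 0.0803 0.192 ] shift [-2.1  2.1 26. ] turn [0.    0.001 0.001] joints [ 0.    0.55 -0.29  1.67  0.19  0.95 -2.04]
```

>>> {"name": "arm_command", "arguments": {"steps": "-1 -2 2 6 0 0 0;-1 -2 2 14 0 0 0;-1 -2 2 19 0 0 0;-1 -2 2 23 0 0 0;-1 -2 2 26 0 0 0;-1 -2 2 26 0 0 0"}}

```text
time_s: 21.15
tcp_pos: [0.6249, 0.0798, 0.1652]
ee_rot: [3.137, -0.177, -0.001]
ft_force: [-0.2, 0.1, -0.8]
grip_width: 0.186
gripper_force: 25.0
```

```bash
python3 -c "
from h import *
print(bot.state()['ft_force'].round(1));go([.625,.0785,.158],-.115)"
```

```text
[-0.2  0.1 -0.8]
t 21.15 tcp [0.6249 0.0798 0.1652] shift [0.3 1.3 7.2] turn [0.    0.001 0.002] joints [ 0.    0.58 -0.29  1.7   0.2   0.89 -2.05]
```

>>> {"name": "arm_command", "arguments": {"steps": "-1 0 1 4 0 0 0;-1 0 1 7 0 0 0;-1 0 1 8 0 0 0;-1 0 1 8 0 0 0;0.2 0 1 8 0 0 0;0.2 0 1 8 0 0 0;0.2 0 1 8 0 0 0;0.2 0 1 8 0 0 0"}}

```text
time_s: 21.95
tcp_pos: [0.6251, 0.0788, 0.1578]
ee_rot: [-3.136, 0.177, -0.0]
ft_force: [0.3, -0.0, 0.1]
grip_width: 0.505
gripper_force: 0.0
```

>>> {"name": "arm_command", "arguments": {"steps": "0.3 0 0 -50 0 0 0;0.3 0 0 -100 0 0 0;0.3 -100 -80 -150 0 0 0;0.3 -120 -95 -150 0 0 0;0.3 -120 -95 -150 0 0 0;0.3 -120 -95 -150 0 0 0;0.3 -120 -95 -150 0 0 0"}}

```text
time_s: 22.65
tcp_pos: [0.5154, 0.1886, 0.309]
ee_rot: [-3.136, 0.171, -0.003]
ft_force: [1.2, 0.4, 0.4]
grip_width: 0.65
gripper_force: 0.0
```

```bash
python3 -c "
from h import *
c=cam('wrist'); cv2.imwrite('pics/w4.png',c['img']); np.savez('w4.npz',T=c['world_from_camera'],**{k:c[k] for k in('img','cx','cy','f','name')})
go([.505,.188,.2],-.115)"
```

```text
t 22.7 tcp [0.5166 0.1867 0.3082] shift [-11.8  -0.  108.2] turn [ 0.    -0.001  0.003] joints [-0.13  0.3  -0.38  1.76  0.12  1.1  -2.23]
```

View pics/w4.png

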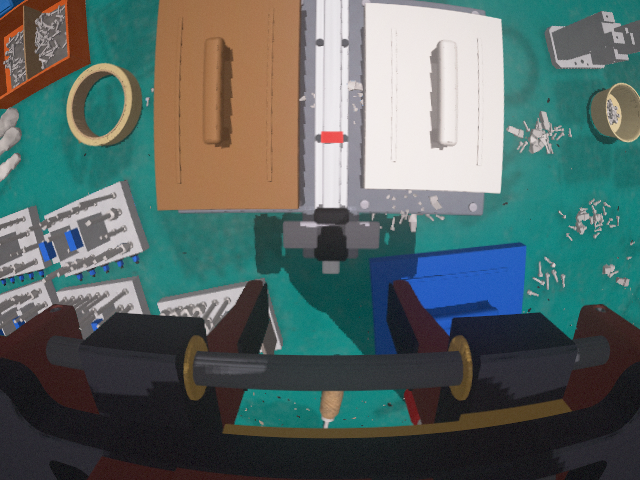

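Both covers are on. The red band is at (332,137) with its near edge at about row 143. The keeper's post is at (330,240) and its leading edge at about (330,207). Next I'll measure the travel.

```bash
cat > k.py <<'E'
from h import *
O=np.array([.6363,.1729]); YAW=-.115; e=np.array([np.cos(YAW),np.sin(YAW)]); n=np.array([-e[1],e[0]])
def meas(c):
    cf=lambda p:(round(float((p[:2]-O)@e),4),round(float((p[:2]-O)@n),4))
    im,xs,ys=rectc(c,O,YAW,.066,(-.17,.12),(-.03,.03),.0005)
    hsv=cv2.cvtColor(im,cv2.COLOR_BGR2HSV); H,S,V=[hsv[...,i].astype(int) for i in range(3)]
    red=((H<8)|(H>172))&(S>130)&(V>90); 
    rc=[j for j in range(red.shape[1]) if red[:,j].sum()>12]
    r0=[xs[np.nonzero(red[:,j])[0].min()] for j in rc]; r1=[xs[np.nonzero(red[:,j])[0].max()] for j in rc]
    rx=np.median(r0); print('red near/far',rx.round(4),np.median(r1).round(4),'y',ys[min(rc)],ys[max(rc)])
    yc=(min(rc)+max(rc))//2
    prof=V[:,yc-8:yc+9].mean(1); print('V',[(round(float(x),3),int(p)) for x,p in zip(xs[::6],prof[::6]) if x<rx+.003])
    g=np.diff(prof); 
    for i in range(len(prof)):
        if prof[i:i+4].min()>120: print('block ends',xs[i].round(4),'gap',(rx-xs[i]).round(4)); break
if __name__=='__main__':
    d=np.load('w4.npz'); c={k:d[k] for k in('img','cx','cy','f')}; c['name']='wrist'; c['world_from_camera']=d['T']
    meas(c)
    t=cam('top'); t['name']='top'; meas(t)
E
python3 k.py
```

```text
red near/far -0.044 -0.0355 y -0.00949999999999998 0.008500000000000035
V [(-0.17, 73), (-0.167, 73), (-0.164, 75), (-0.161, 124), (-0.158, 125), (-0.155, 125), (-0.152, 122), (-0.149, 36), (-0.146, 36), (-0.143, 37), (-0.14, 39), (-0.137, 39), (-0.134, 41), (-0.131, 42), (-0.128, 42), (-0.125, 42), (-0.122, 43), (-0.119, 53), (-0.116, 81), (-0.113, 59), (-0.11, 61), (-0.107, 61), (-0.104, 54), (-0.101, 218), (-0.098, 234), (-0.095, 234), (-0.092, 234), (-0.089, 234), (-0.086, 234), (-0.083, 234), (-0.08, 234), (-0.077, 234), (-0.074, 234), (-0.071, 234), (-0.068, 234), (-0.065, 235), (-0.062, 235), (-0.059, 235), (-0.056, 235), (-0.053, 235), (-0.05, 236), (-0.047, 236), (-0.044, 230)]
block ends -0.1615 gap 0.1175
red near/far -0.0432 -0.037 y -0.00849999999999998 -0.00799999999999998
V [(-0.17, 97), (-0.167, 96), (-0.164, 96), (-0.161, 94), (-0.158, 93), (-0.155, 93), (-0.152, 91), (-0.149, 90), (-0.146, 90), (-0.143, 89), (-0.14, 88), (-0.137, 86), (-0.134, 86), (-0.131, 84), (-0.128, 83), (-0.125, 84), (-0.122, 90), (-0.119, 95), (-0.116, 97), (-0.113, 98), (-0.11, 97), (-0.107, 89), (-0.104, 80), (-0.101, 66), (-0.098, 62), (-0.095, 73), (-0.092, 90), (-0.089, 84), (-0.086, 58), (-0.083, 46), (-0.08, 50), (-0.077, 62), (-0.074, 75), (-0.071, 100), (-0.068, 149), (-0.065, 175), (-0.062, 183), (-0.059, 188), (-0.056, 191), (-0.053, 185), (-0.05, 180), (-0.047, 183), (-0.044, 190), (-0.041, 193)]
block ends -0.0695 gap 0.0263
```

>>> {"name": "arm_command", "arguments": {"steps": "0.3 -3.5 0 50 0 0 0;0.3 -3.5 0 100 0 0 0;0.3 -3.5 0 135 0 0 0;0.3 -3.5 0 138 0 0 0;0.3 -3.5 0 138 0 0 0;-1 -3.5 0 138 0 0 0;-1 -3.5 0 138 0 0 0;-1 -3.5 0 138 0 0 0", "grip_force": 45}}

```text
time_s: 23.55
tcp_pos: [0.5138, 0.1873, 0.1713]
ee_rot: [-3.136, 0.177, -0.004]
ft_force: [-0.2, 0.2, 0.7]
grip_width: 0.418
gripper_force: 0.0
```

>>> {"name": "arm_command", "arguments": {"steps": "-1 0 0 0 0 0 0;-1 0 0 0 0 0 0;-1 0 0 0 0 0 0;-1 0 0 0 0 0 0;-1 0 0 0 0 0 0"}}

```text
time_s: 24.05
tcp_pos: [0.5131, 0.1866, 0.1702]
ee_rot: [3.136, -0.178, 0.001]
ft_force: [-2.4, -3.0, 6.1]
grip_width: 0.198
gripper_force: 45.0
```

```bash
python3 -c "
from k import *
meas(cam('wrist')); p=O+e*(-.124+.055); go([*p,.169],-.115); p=bot.state()['tcp_pos'][:2]-O; print(p@e,p@n,bot.state()['ft_force'])"
```

```text
red near/far -0.045 -0.036 y -0.00899999999999998 0.009000000000000036
V [(-0.17, 50), (-0.167, 34), (-0.164, 23), (-0.161, 23), (-0.158, 23), (-0.155, 22), (-0.152, 26), (-0.149, 23), (-0.146, 24), (-0.143, 23), (-0.14, 24), (-0.137, 24), (-0.134, 26), (-0.131, 27), (-0.128, 29), (-0.125, 30), (-0.122, 32), (-0.119, 54), (-0.116, 38), (-0.113, 39), (-0.11, 43), (-0.107, 47), (-0.104, 48), (-0.101, 202), (-0.098, 223), (-0.095, 232), (-0.092, 232), (-0.089, 231), (-0.086, 232), (-0.083, 232), (-0.08, 232), (-0.077, 232), (-0.074, 233), (-0.071, 232), (-0.068, 232), (-0.065, 233), (-0.062, 232), (-0.059, 232), (-0.056, 233), (-0.053, 232), (-0.05, 232), (-0.047, 233), (-0.044, 237)]
block ends -0.1015 gap 0.0565
t 24.1 tcp [0.5131 0.1866 0.1702] shift [55.  -0.4  1.2] turn [ 0.    -0.     0.002] joints [-0.17  0.46 -0.35  1.9   0.21  0.81 -2.31]
-0.12400149879015791 -0.00048565375875158674 [-1.91926404 -2.23117768  6.20527956]
```

>>> {"name": "arm_command", "arguments": {"steps": "-1 10 0 0 0 0 0;-1 20 0 0 0 0 0;-1 30 0 0 0 0 0;-1 40 0 0 0 0 0;-1 50 0 0 0 0 0;-1 50 0 0 0 0 0;-1 50 0 0 0 0 0"}}

```text
time_s: 24.8
tcp_pos: [0.5633, 0.1807, 0.1703]
ee_rot: [3.136, -0.178, 0.002]
ft_force: [0.4, -2.2, 4.9]
grip_width: 0.201
gripper_force: 45.0
```

```bash
python3 -c "
from k import *
meas(cam('wrist')); p=bot.state()['tcp_pos'][:2]-O; print(p@e,p@n,bot.state()['ft_force'])"|grep -v V
```

```text
red near/far -0.044 -0.035 y -0.00899999999999998 0.009000000000000036
block ends -0.17 gap 0.126
-0.07339508612293048 -0.0005572546646648349 [ 0.62562254 -2.88578445  4.49665383]
```

```bash
python3 -c "
from k import *
c=cam('wrist')
im,xs,ys=rectc(c,O,YAW,.066,(-.065,-.03),(-.006,.006),.0005)
for x,r in list(zip(xs,im.mean(1).astype(int)))[::2]: print(round(float(x),4),r.tolist(),end=' ')
cv2.imwrite('pics/w5.png',cv2.resize(c['img'][100:400,180:480],None,fx=2,fy=2))"
```

```text
-0.065 [35, 33, 41] -0.064 [35, 34, 42] -0.063 [36, 34, 42] -0.062 [37, 35, 44] -0.061 [37, 36, 45] -0.06 [38, 37, 46] -0.059 [39, 38, 47] -0.058 [39, 37, 47] -0.057 [40, 39, 47] -0.056 [41, 40, 49] -0.055 [43, 41, 50] -0.054 [42, 41, 50] -0.053 [43, 42, 51] -0.052 [50, 49, 58] -0.051 [195, 191, 196] -0.05 [219, 215, 219] -0.049 [225, 222, 226] -0.048 [230, 226, 230] -0.047 [232, 229, 233] -0.046 [231, 228, 232] -0.045 [183, 181, 211] -0.044 [67, 68, 230] -0.043 [63, 65, 231] -0.042 [64, 66, 231] -0.041 [64, 66, 231] -0.04 [65, 67, 231] -0.039 [66, 68, 231] -0.038 [67, 68, 232] -0.037 [66, 69, 232] -0.036 [67, 69, 232] -0.035 [79, 80, 218] -0.034 [214, 211, 226] -0.033 [234, 231, 234] -0.032 [234, 231, 234] -0.031 [234, 231, 234]
```

View pics/w5.png

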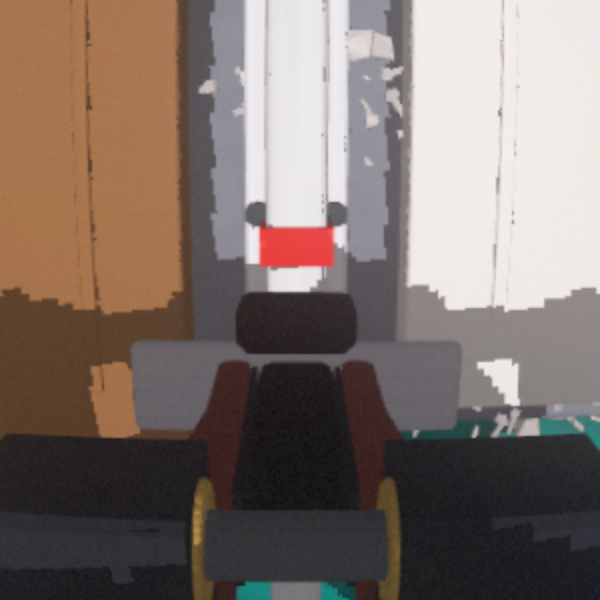

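The cross-bar now passes over both covers. The edge is at −51.3 mm and the band at −44.9 mm, so about 6.5 mm remain.

>>> {"name": "arm_command", "arguments": {"steps": "-1 3 0 0 0 0 0;-1 6.5 0 0 0 0 0;-1 6.5 0 0 0 0 0;-1 6.5 0 0 0 0 0"}}

```text
time_s: 25.3
tcp_pos: [0.5686, 0.1802, 0.1702]
ee_rot: [3.136, -0.178, -0.001]
ft_force: [-3.2, -3.5, 8.6]
grip_width: 0.207
gripper_force: 45.0
```

```bash
cat > e.py <<'E'
from k import *
c=cam('wrist')
im,xs,ys=rectc(c,O,YAW,.066,(-.053,-.03),(-.006,.006),.0005)
for x,r in zip(xs[:30],im.mean(1).astype(int)): print(round(float(x),4),r.tolist(),end=' ')
p=bot.state()['tcp_pos'][:2]-O; print(p@e)
E
python3 e.py
```

```text
-0.053 [39, 36, 46] -0.0525 [40, 38, 47] -0.052 [41, 39, 48] -0.0515 [41, 39, 47] -0.051 [41, 39, 48] -0.0505 [40, 39, 49] -0.05 [40, 39, 48] -0.0495 [40, 39, 49] -0.049 [41, 40, 50] -0.0485 [41, 40, 49] -0.048 [41, 40, 49] -0.0475 [43, 42, 51] -0.047 [44, 43, 53] -0.0465 [70, 68, 75] -0.046 [173, 169, 175] -0.0455 [194, 191, 195] -0.045 [166, 163, 190] -0.0445 [107, 106, 197] -0.044 [68, 70, 219] -0.0435 [58, 61, 229] -0.043 [58, 61, 230] -0.0425 [59, 62, 230] -0.042 [60, 62, 230] -0.0415 [60, 62, 230] -0.041 [61, 63, 231] -0.0405 [60, 62, 231] -0.04 [61, 63, 231] -0.0395 [62, 64, 231] -0.039 [63, 64, 231] -0.0385 [63, 65, 231] -0.06810137986538421
```

>>> {"name": "arm_command", "arguments": {"steps": "-1 1.5 0 0 0 0 0;-1 1.5 0 0 0 0 0;-1 1.5 0 0 0 0 0"}}

```text
time_s: 25.65
tcp_pos: [0.5698, 0.1801, 0.1702]
ee_rot: [3.135, -0.177, -0.002]
ft_force: [-5.6, -3.5, 10.0]
grip_width: 0.202
gripper_force: 45.0
```

```bash
python3 e.py
```

```text
-0.053 [39, 38, 46] -0.0525 [39, 37, 46] -0.052 [39, 37, 45] -0.0515 [40, 38, 46] -0.051 [40, 39, 47] -0.0505 [41, 39, 48] -0.05 [41, 40, 49] -0.0495 [42, 41, 49] -0.049 [42, 41, 49] -0.0485 [43, 42, 49] -0.048 [42, 41, 49] -0.0475 [43, 42, 49] -0.047 [43, 42, 50] -0.0465 [43, 42, 50] -0.046 [45, 44, 52] -0.0455 [60, 59, 66] -0.045 [89, 88, 115] -0.0445 [92, 91, 175] -0.044 [70, 71, 210] -0.0435 [58, 60, 218] -0.043 [59, 61, 219] -0.0425 [59, 61, 224] -0.042 [60, 62, 230] -0.0415 [60, 62, 230] -0.041 [61, 63, 230] -0.0405 [60, 63, 230] -0.04 [61, 64, 230] -0.0395 [62, 63, 231] -0.039 [62, 64, 231] -0.0385 [63, 64, 231] -0.06692834288856617
```

Edge and band meet to within about 0.5 mm. I'll release and go up.

>>> {"name": "arm_command", "arguments": {"steps": "0.2 0 0 0 0 0 0;0.2 0 0 0 0 0 0;0.2 0 0 0 0 0 0;0.2 0 0 0 0 0 0;0.2 0 0 0 0 0 0;0.2 0 0 0 0 0 0"}}

```text
time_s: 26.3
tcp_pos: [0.5706, 0.1806, 0.1696]
ee_rot: [-3.136, 0.177, 0.0]
ft_force: [-0.9, 1.0, -0.1]
grip_width: 0.597
gripper_force: 0.0
```

>>> {"name": "arm_command", "arguments": {"steps": "0.2 0 0 -40 0 0 0;0.2 0 0 -90 0 0 0;0.2 -40 0 -150 0 0 0;0.2 -80 0 -170 0 0 0;0.2 -80 0 -170 0 0 0;0.2 -80 0 -170 0 0 0;0.2 -80 0 -170 0 0 0"}}

```text
time_s: 27.0
tcp_pos: [0.4917, 0.1889, 0.339]
ee_rot: [3.136, -0.178, 0.0]
ft_force: [0.5, -0.0, 0.1]
grip_width: 0.595
gripper_force: 0.0
```

```bash
python3 e.py; python3 -c "
from k import *
c=cam('side'); t=cam('top')
# heights: handle-top/plate ends via covers in top view
k=lambda H,S,V:(H>5)&(H<22)&(S>80); w=lambda H,S,V:(S<45)&(V>185); b=lambda H,S,V:(H>100)&(H<130)&(S>120)
cover(t,k,[.68,.25,.07],.070); cover(t,w,[.66,.05,.067],.067)
for y in(.095,-.095): print(O+n*y)
c2=cam('wrist'); cover(c2,k,[.65,.24,.07],.070); cover(c2,w,[.62,.04,.067],.067)
cv2.imwrite('pics/s3.png',cv2.resize(c['img'][170:320,200:440],None,fx=3.3,fy=3.3,interpolation=cv2.INTER_CUBIC))"
```

```text
-0.053 [71, 69, 76] -0.0525 [72, 69, 76] -0.052 [71, 69, 76] -0.0515 [71, 70, 76] -0.051 [71, 70, 77] -0.0505 [72, 70, 77] -0.05 [72, 71, 77] -0.0495 [72, 71, 77] -0.049 [72, 70, 77] -0.0485 [72, 70, 77] -0.048 [72, 70, 77] -0.0475 [71, 69, 76] -0.047 [69, 68, 74] -0.0465 [67, 66, 72] -0.046 [65, 63, 71] -0.0455 [63, 62, 81] -0.045 [63, 62, 101] -0.0445 [67, 69, 166] -0.044 [71, 74, 220] -0.0435 [73, 76, 229] -0.043 [74, 77, 235] -0.0425 [74, 77, 235] -0.042 [75, 77, 235] -0.0415 [75, 77, 235] -0.041 [75, 78, 236] -0.0405 [75, 77, 236] -0.04 [75, 78, 236] -0.0395 [75, 78, 236] -0.039 [75, 78, 236] -0.0385 [75, 78, 236] -0.145339125138477
[ 0.6483  0.2671  0.202   0.1348 -0.1179]
[ 0.6275  0.0883  0.1723  0.1488 -0.1143]
[0.64720094 0.2672725 ]
[0.62539906 0.0785275 ]
[ 0.6401  0.2682  0.1913  0.1348 -0.1188]
[ 0.6259  0.0875  0.1712  0.1448 -0.1123]
```

View pics/s3.png

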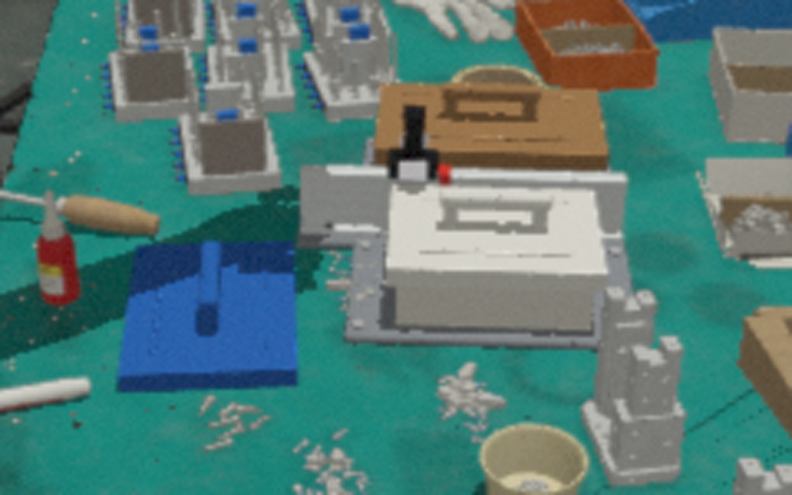

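The side view shows both covers level and down, the keeper at the band, the blue cover flat and the cup untouched.

```bash
python3 -c "
from bench import bot
print(bot.job_done())"
```

```text
the job is handed in; nothing more can be done
None
```

I handed the job in at about 27 s of the 72 s; the hand-in returned no verdict. In the last pictures the blue cover lies flat on the bench, both trays wear their own covers, level and down, and the keeper edge is within about 0.5 mm of the red band. The cup and tape were not touched.

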